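# Nest the pegboard's ledge channels

## Robot

A 6-joint arm with a two-finger parallel gripper is mounted at the origin on the work surface. World frame = base frame: x ahead of the robot, y to its left, z up, the work surface at z = 0. Lengths are in m, angles in degrees, forces in N, time in s.
With the tool pointing down it reaches from about 0.35 to 0.975 m from the base axis. Payload 7.1 kg.
Tool frame: the origin (TCP) lies between the finger pads; the fingertips stand 11 mm ahead of it and the grasp point (between the pads) lies 8 mm behind it (env.nose_length is the distance from the TCP to the fingertips, in m); z points along the fingers, y is the line along which they close (so a half turn about z gives the same grasp; the last joint's range is limited). The gripper opens to 88 mm and grips with 3 to 60 N. Pads are 20 mm wide; open, the fingers measure 115 mm over their backs; the gripper's body (75 mm by 178 mm) begins 61 mm behind the grasp point.
Start: joints at [-65.833, 24.242, 93.386, -0, 62.372, -1.089], TCP at [0.267, -0.565, 0.234] pointing down, gripper open.
Joint ranges: [-172.04, 172.04], [-51.8, 120.97], [4.93, 147.93], [-75.15, 255.16], [6.16, 154.13], [-145.62, 145.62]. Speed limits (degrees/s): [136.94, 136.94, 172.46, 180, 180, 180].

## Interface

Orientations are given as a 3x3 rotation matrix whose columns are the frame's x, y, z axes.
In Python, from workcell import env gives the robot as it stands.
- The arm moves only by the tool drive_tool, never from a script. Its argument "plan" is a list of rows, each a list of 7 numbers: the turn, a rotation vector about the world's x, y, z in units of pi rad (1.0 is pi rad), then the shift along the world's x, y, z in units of 120 mm (1.0 is 120 mm), then the closure in counts, from 0 (fully open) to 255 (shut). A call has 1 to 10 rows; each row shifts and turns the commanded pose from where the row before left it; what a row does not reach is not made up. A row lasts 1/10 s, in which the tool goes at most 50 mm and 8.59 degrees, less where a joint would pass 70% of its speed; a pose out of reach is approached as far as the arm can. A call with a number of a shift or a turn outside -1 to 1 is refused whole. A call with a gripper value outside its range is refused whole. The fingers move at their own pace and stop on an object; the grip force is fixed at half the most. Time passes only in rows, so rows that do not move let the fingers close. It gives the time, the measured TCP pose, the force, the opening and the grip force at its end, in the units of the state.
- env.observe(): the state, without advancing time (a new reading comes with each control period).
- env.camera(name): name is "side" or "top" or "wrist"; returns a dict with "color" (384x512x3 uint8, red, green, blue), "z_map" (384x512 float32, m along the optical axis (not along the pixel's ray), 0 where there is no reading), "vfov" (degrees; the focal length in pixels is half the picture's height over the tangent of half this angle, whatever the lens; pixels are square), "cx", "cy" (the principal point, pixels), "eye" and "orientation" of the camera in the world. Camera axes: x right, y down, z forward; pixel columns grow to the right and rows downward; lengths in m; the calibration is good to about 2 mm. The wrist camera is an equidistant fisheye: a pixel r from the principal point sees the ray r / f radians off the axis. A picture is of the moment at which its call begins.
- env.finish_job(): hands the job in; it is judged then, once.
The state is a dict: "t": time; "joint_pos": joint angles; "joint_vel": joint speeds; "effort": joint torques, N m; "ee_pos": TCP position; "ee_rot": TCP orientation; "contact_force": force on the tool from outside, world axes, zero at the start; "torque": the same for the moment, N m; "grip_width": finger opening in m; "grasp_force": force on a finger pad.
Only numpy, scipy, OpenCV 4.12 (cv2) and the standard library are available. Lean on these libraries where they do the work, as an engineer would, in place of code of your own. Each camera call takes 0.05 s, during which the arm holds its last target. There are 200 camera calls.

## Task

The pegboard's ledges are down for packing away. Pick up the deep yellow channel that lies upside down and lower it over either long wall of the white channel on the chopping board, so that one yellow leg stands inside the white channel and the other just outside it, the two parallel with their ends lined up; then let go, without dropping it. Leave the white channel where it lies, and do not disturb the other yellow channel.

Things in the scene. Friction and masses are not known exactly. Their poses are not given: they have to be found in the camera images.
- shallow: White steel U-channel with open ends, lying open side up on a 15 mm thick, 260 mm square green chopping board. 150 mm long, 60 mm wide outside (54 inside), 25 mm tall, all walls and floor 3 mm thick. Origin: centre of its underside (on the board's top). x along its length, y across, z up.
- deep_flipped: Yellow steel U-channel with open ends, lying UPSIDE DOWN on the counter (flat web with three dark slots on top, two legs down): the one to move, 0.17 to 0.36 kg. 150 mm long, 50 mm wide outside (44 inside), 45 mm tall, all 3 mm thick. Origin: midway between the lower edges of its legs, 45 mm below its top face. x along its length, y across, z up. Either end may lead. Gripped across its width near the top, the fingers stay above the white channel's walls when nested.
- deep_upright: Yellow steel U-channel of the same size, lying open side UP on the counter on the other side of the board: leave it alone. Origin: centre of its underside; x along its length, z up.
Mind the look-alikes: they are no part of the job. What is shaped like the deep_flipped but pink or turquoise is not meant.

How it is judged (in metres and radians):
On the way:
1. the upside-down yellow channel is lifted clear (height (world z) of deep_flipped above 0.06 m), for 0.1 s.
At the end, for the whole second after the job is handed in: Yellow straddles a white wall: centre lines 10 to 47 mm apart, centres within 20 mm lengthwise, parallel within 11 deg, leg edges within 10 mm of the white underside's height, both level within 10 deg, at rest; white and other yellow within 30 mm of their starts ((y of deep_flipped in the frame of shallow between 0.01 and 0.047 m or y of deep_flipped in the frame of shallow between -0.047 and -0.01 m) and x of deep_flipped in the frame of shallow between -0.02 and 0.02 m and z of deep_flipped in the frame of shallow between -0.01 and 0.01 m and angle between the x axis of deep_flipped and the x axis of shallow, either way round below 0.2 rad and angle between each of deep_flipped, shallow's own z axis and vertical below 0.18 rad and distance of each of shallow, deep_upright from where it was at the start of the episode below 0.03 m and linear speed of each of deep_flipped, shallow below 0.01 m/s); the robot touches nothing.
It fails at once if the yellow channel is dropped from a height (nothing touching it while its legs are over 50 mm above the counter, that is 35 mm above the board) (height (world z) of deep_flipped above 0.05 m and contact force between deep_flipped and anything else below 0.01 N).
It fails at once if the other yellow channel is tipped beyond about 30 degrees (angle between deep_upright's own z axis and vertical above 0.5 rad).
It also fails if it takes over 35 s, if anything falls off the work surface, if the arm or the gripper's body presses on something with over 40 N, if the wrist force passes 120 N, or if a joint passes its speed limit or range.

## Working session

There is one attempt and no reset: what is moved stays moved. The work goes in short steps, Python scripts to look and compute and a tool call to move; the robot and the scene stay as the last step left them, time stands still between calls to the robot, and variables do not carry over. Pictures are saved under pics/ and viewed, at most 10 in all, crops included, and the job is handed in when it is done.

Besides the shell and the picture viewer there is one more tool, called after "Emit:" as name([rows], argument=value, ...), one row to a line, values as JSON. drive_tool: Moves the arm, as the interface text tells. Its arguments: {"type":"object","properties":{"plan":{"type":"array"}},"required":["plan"]}

```bash
mkdir -p pics
cat > h.py <<'E'
import numpy as np, cv2
from workcell import env
def cloud(c):
    h,w=c["z_map"].shape; f=h/2/np.tan(np.radians(c["vfov"])/2)
    v,u=np.mgrid[:h,:w]; z=c["z_map"]
    P=np.dstack([(u-c["cx"])/f*z,(v-c["cy"])/f*z,z])
    return P@np.array(c["orientation"]).T+np.array(c["eye"])
def save(n,c): cv2.imwrite(f"pics/{n}.png",cv2.cvtColor(c["color"],cv2.COLOR_RGB2BGR))
E
python3 - <<'E'
from h import *
c=env.camera("top"); save("top1",c); P=cloud(c); np.save("top1.npy",P)
print(c["eye"],c["orientation"],c["vfov"])
hsv=cv2.cvtColor(c["color"],cv2.COLOR_RGB2HSV)
m=((hsv[...,0]>18)&(hsv[...,0]<35)&(hsv[...,1]>120)&(hsv[...,2]>90)).astype(np.uint8)
n,l,s,ce=cv2.connectedComponentsWithStats(m)
for i in range(1,n):
    if s[i,4]>150:
        q=P[l==i]; print(s[i],q.mean(0),np.percentile(q[:,2],[5,50,95]))
E
```

```text
[0.17775064 0.12889797 1.55934155] [[ 0.02597367 -0.9922998   0.12110523]
 [-0.99961786 -0.02692774 -0.00624786]
 [ 0.00946084 -0.12089667 -0.99262001]] 42.192193155040066
[187 112  18  48 724] [0.54060488 0.28896122 0.04920557] [0.03962101 0.04540605 0.05093674]
[379 145  35  50 909] [ 0.45390346 -0.33807025  0.02549817] [-0.00064627  0.01051018  0.04595134]
```

View pics/top1.png

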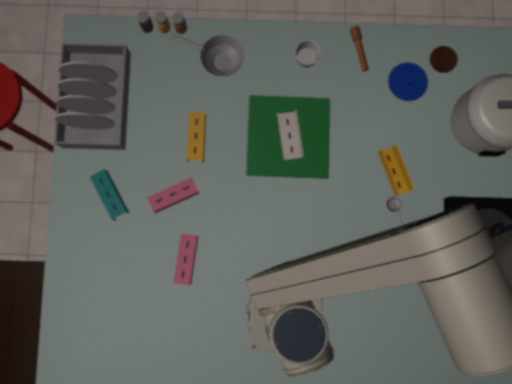

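The top view shows the upside-down yellow channel at about (197,136) px, with flat web and slots. The white channel is on the board at (290,135) and the upright yellow one at (395,170). Next I'll fit rectangles in world coordinates.

Run:
```python
from h import *
P=np.load("top1.npy"); img=cv2.imread("pics/top1.png"); hsv=cv2.cvtColor(img,cv2.COLOR_BGR2HSV)
def fit(m,n):
    k,l,s,_=cv2.connectedComponentsWithStats(m.astype(np.uint8)); i=1+np.argmax(s[1:,4]); q=P[l==i]
    print(n,len(q),q.mean(0),np.percentile(q[:,2],[5,50,95]),cv2.minAreaRect(q[:,:2].astype(np.float32)*1000))
H,S,V=cv2.split(hsv)
R=np.zeros(H.shape,bool)
r=R.copy(); r[100:170,175:220]=1
fit(r&(H>15)&(H<35)&(S>100),"yel")
r=R.copy(); r[100:170,255:322]=1
fit(r&(S<90)&(V>90),"white")
r=R.copy(); r[90:185,240:335]=1
fit(r&(H>45)&(H<75)&(S>120),"board")
o=env.observe();print(o["ee_pos"],o["ee_rot"],o["grip_width"])
```

```text
yel 794 [0.54024678 0.28915971 0.04819791] [0.03846956 0.04538292 0.05097607] ((393.8486633300781, 243.75025939941406), (481.2505798339844, 89.19368743896484), 17.489953994750977)
white 939 [ 0.55655849 -0.00434939  0.02669287] [0.01397422 0.01974562 0.04057094] ((402.77197265625, 28.373634338378906), (107.08907318115234, 481.1348571777344), 78.47624969482422)
board 5076 [0.5516013  0.00142664 0.02341847] [0.01003535 0.01593104 0.02155728] ((430.56036376953125, 0.1380462646484375), (253.77032470703125, 507.5118103027344), 89.57589721679688)
[ 0.26644976 -0.56477767  0.23293337] [[ 9.04404593e-01  4.26675391e-01 -6.65018481e-04]
 [ 4.26675908e-01 -9.04403584e-01  1.35150938e-03]
 [-2.47893036e-05 -1.50605866e-03 -9.99998866e-01]] 0.08762368205693742
```

```bash
cat >> h.py <<'E'
def fit(P,m,n,zlo,zhi):
    q=P[m&(P[...,2]>zlo)&(P[...,2]<zhi)&(P[...,0]>.2)]
    d=np.median(q[:,:2],0); q=q[np.hypot(*(q[:,:2]-d).T)<.1]
    r=cv2.minAreaRect(q[:,:2].astype(np.float32)*1000)
    e=np.linalg.eigh(np.cov(q[:,:2].T))[1][:,1]
    print(n,len(q),q.mean(0).round(4),"rect",np.round(r[0],1),np.round(r[1],1),"%.1f"%r[2],"pca %.1f"%(np.degrees(np.arctan(e[1]/e[0]))))
E
python3 - <<'E'
from h import *
P=np.load("top1.npy"); H,S,V=cv2.split(cv2.cvtColor(cv2.imread("pics/top1.png"),cv2.COLOR_BGR2HSV))
def r(a,b,c,d):
    m=np.zeros(H.shape,bool); m[a:b,c:d]=1; return m
fit(P,r(100,170,175,220)&(H>15)&(H<35)&(S>100),"yel",.035,.06)
fit(P,r(100,170,255,322)&(S<90)&(V>90),"white",.01,.05)
print(P[r(90,250,130,470)][:,2].max())
print("max z on path", np.nanmax(np.where(r(130,215,180,450),P[...,2],0)))
E
```

```text
yel 769 [0.5407 0.2889 0.0455] rect [542.6 289.3] [ 51.1 151.1] 89.7 pca 0.1
white 931 [ 0.5575 -0.0048  0.0218] rect [558.3  -4.1] [154.6  62.3] 9.4 pca 9.4
1.5593415480163428
max z on path 1.5593415480163428
```

Emit:
drive_tool([
  [0,0,0,0,0.1,0.35,0],
  [0,0,0,0.12,0.39,0.05,0],
  [0,0,0,0.12,0.39,0,0],
  [0,0,0,0.12,0.39,0,0],
  [0,0,0,0.12,0.39,0,0],
  [0,0,0,0.12,0.39,0,0],
  [0,0,-0.045,0.12,0.39,0,0],
  [0,0,-0.045,0.12,0.39,0,0],
  [0,0,-0.045,0.12,0.39,0,0],
])

```text
t: 0.95
ee_pos: [0.378, -0.1917, 0.2815]
ee_rot: [[0.998, 0.056, -0.0], [0.056, -0.998, 0.0], [-0.0, -0.0, -1.0]]
contact_force: [0.4, -1.3, 0.0]
grip_width: 0.0881
grasp_force: 0.0
```

Emit:
drive_tool([
  [0,0,-0.018,0.13,0.39,0,0],
  [0,0,0,0.13,0.39,0,0],
  [0,0,0,0.13,0.39,0,0],
  [0,0,0,0.13,0.39,0,0],
  [0,0,0,0.13,0.39,0,0],
  [0,0,0,0.13,0.39,0,0],
  [0,0,0,0.13,0.39,0,0],
  [0,0,0,0.13,0.39,-0.1,0],
  [0,0,0,0.13,0.39,-0.1,0],
  [0,0,0,0.15,0.38,-0.1,0],
])

```text
t: 1.95
ee_pos: [0.5357, 0.2734, 0.2453]
ee_rot: [[1.0, 0.005, -0.001], [0.005, -1.0, -0.0], [-0.001, 0.0, -1.0]]
contact_force: [0.6, -0.8, 0.4]
grip_width: 0.0877
grasp_force: 0.0
```

Run:
```python
from h import *
c=env.camera("wrist"); save("w1",c); o=env.observe(); print(o["ee_pos"],o["joint_pos"],c["eye"],c["orientation"],c["vfov"],c["cx"],c["cy"])
h,w=c["z_map"].shape; f=h/2/np.tan(np.radians(c["vfov"])/2); v,u=np.mgrid[:h,:w]
dx,dy=u-c["cx"],v-c["cy"]; r=np.hypot(dx,dy)+1e-9; t=r/f; z=c["z_map"]
k=np.tan(np.minimum(t,1.4))/r
P=np.dstack([dx*k*z,dy*k*z,z])@np.array(c["orientation"]).T+np.array(c["eye"])
H,S,V=cv2.split(cv2.cvtColor(c["color"],cv2.COLOR_RGB2HSV))
fit(P,(H>15)&(H<35)&(S>100),"yel",.035,.06)
```

```text
[0.53760006 0.27884678 0.24314929] [ 26.2281406   22.00709814  95.49774235   0.13991424  62.46109618
 115.75980618] [0.60711027 0.27299355 0.39682839] [[ 5.44289582e-03 -9.64335851e-01 -2.64625661e-01]
 [-9.99984947e-01 -5.06550100e-03 -2.10852443e-03]
 [ 6.92864153e-04  2.64633155e-01 -9.64348906e-01]] 65.70646984690485 258.2513051638682 191.82006165711934
yel 4334 [0.5454 0.2949 0.0455] rect [542.  295.1] [ 44.4 147.6] 89.5 pca -0.4
```

View pics/w1.png

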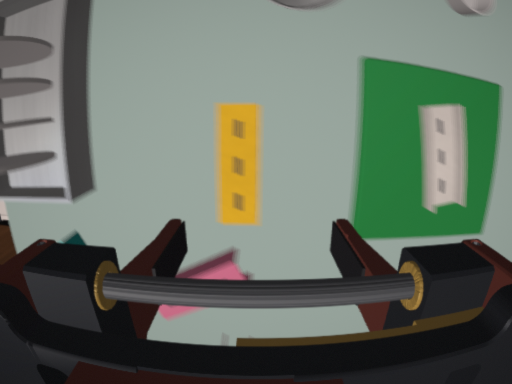

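The wrist view is blurred because the arm was still moving. It shows the yellow web at (238,163) px and the white channel at (443,157). I'll come lower and measure at rest.

Emit:
drive_tool([
  [0,0,0,0.04,0.09,-0.3,0],
  [0,0,0,0,0,-0.3,0],
  [0,0,0,0,0,0,0],
  [0,0,0,0,0,0,0],
  [0,0,0,0,0,0,0],
])

```text
t: 2.5
ee_pos: [0.5417, 0.2823, 0.176]
ee_rot: [[1.0, 0.004, 0.002], [0.004, -1.0, 0.001], [0.002, -0.001, -1.0]]
contact_force: [-0.3, 0.3, 0.2]
grip_width: 0.0877
grasp_force: 0.0
```

```bash
cat >> h.py <<'E'
def wcloud(c):
    h,w=c["z_map"].shape; f=h/2/np.tan(np.radians(c["vfov"])/2); v,u=np.mgrid[:h,:w]
    dx,dy=u-c["cx"],v-c["cy"]; r=np.hypot(dx,dy)+1e-9; z=c["z_map"]
    k=np.tan(np.minimum(r/f,1.4))/r
    return np.dstack([dx*k*z,dy*k*z,z])@np.array(c["orientation"]).T+np.array(c["eye"])
E
python3 - <<'E'
from h import *
c=env.camera("wrist"); save("w2",c); o=env.observe(); print(o["ee_pos"],o["ee_rot"])
P=wcloud(c)
H,S,V=cv2.split(cv2.cvtColor(c["color"],cv2.COLOR_RGB2HSV))
m=(H>15)&(H<35)&(S>100); m[:,:190]=0;m[:,290:]=0
fit(P,m,"yel",.035,.06)
m=(S<60)&(V>100); m[:,:380]=0
fit(P,m&(P[...,1]<.05),"white",.012,.06)
E
```

```text
[0.54186893 0.28233366 0.17631472] [[ 0.99998699  0.00421953  0.00286701]
 [ 0.00421544 -0.99999009  0.00143007]
 [ 0.00287302 -0.00141797 -0.99999487]]
yel 7029 [0.5455 0.292  0.0455] rect [540.8 292. ] [ 50.2 150.1] 89.5 pca -0.3
white 4827 [ 0.5608 -0.0029  0.0258] rect [555.6 -15.2] [157.4  89.7] 9.3 pca 9.9
```

View pics/w2.png

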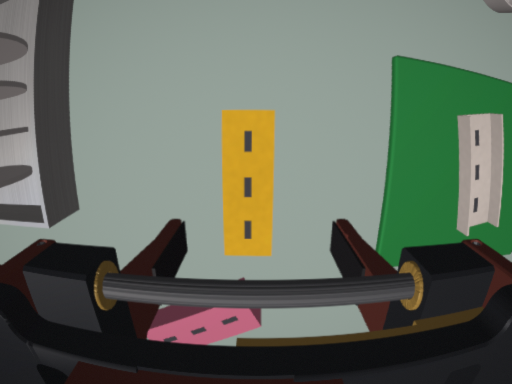

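Yellow's centre is at (248,183) px, about 8 mm in +y of the finger midline (260). Shift and descend.

Emit:
drive_tool([
  [0,0,0,0,0.075,-0.2,0],
  [0,0,0,0,0,-0.3,0],
  [0,0,0,0,0,-0.3,0],
  [0,0,0,0,0,-0.2,0],
  [0,0,0,0,0,-0.1,0],
  [0,0,0,0,0,0,0],
  [0,0,0,0,0,0,0],
])

```text
t: 3.25
ee_pos: [0.5418, 0.2916, 0.0438]
ee_rot: [[1.0, 0.004, 0.002], [0.004, -1.0, 0.001], [0.002, -0.001, -1.0]]
contact_force: [0.3, -0.0, 0.8]
grip_width: 0.0878
grasp_force: 0.0
```

Emit:
drive_tool([
  [0,0,0,0,0,-0.04,0],
  [0,0,0,0,0,0,255],
  [0,0,0,0,0,0,255],
  [0,0,0,0,0,0,255],
  [0,0,0,0,0,0,255],
  [0,0,0,0,0,0,255],
  [0,0,0,0,0,0,255],
  [0,0,0,0,0,0,255],
])

```text
t: 4.05
ee_pos: [0.5408, 0.2913, 0.0375]
ee_rot: [[1.0, 0.005, 0.0], [0.005, -1.0, 0.0], [0.0, -0.0, -1.0]]
contact_force: [-0.4, 0.8, 1.1]
grip_width: 0.0499
grasp_force: 30.0
```

Emit:
drive_tool([
  [0,0,0,0,0,0.15,255],
  [0,0,0,0,0,0.3,255],
  [0,0,0,0,0,0.35,255],
  [0,0,0,0,-0.2,0.2,255],
  [0,0,0.018,0.04,-0.37,0,255],
  [0,0,0.018,0.04,-0.37,0,255],
  [0,0,0.017,0.02,-0.37,0,255],
  [0,0,0,0,-0.37,0,255],
  [0,0,0,0,-0.3,0,255],
  [0,0,0,0,-0.24,0,255],
])

```text
t: 5.05
ee_pos: [0.5518, 0.0225, 0.1569]
ee_rot: [[0.986, 0.169, -0.001], [0.169, -0.986, -0.0], [-0.001, 0.0, -1.0]]
contact_force: [-0.1, 0.8, -1.8]
grip_width: 0.0497
grasp_force: 30.0
```

Emit:
drive_tool([
  [0,0,0,0,0,0,255],
  [0,0,0,0,0,0,255],
  [0,0,0,0,0,0,255],
])

```text
t: 5.35
ee_pos: [0.5525, 0.0254, 0.1571]
ee_rot: [[0.985, 0.171, -0.001], [0.171, -0.985, 0.0], [-0.001, -0.0, -1.0]]
contact_force: [0.6, -0.1, -3.1]
grip_width: 0.0497
grasp_force: 30.0
```

Run:
```python
from h import *
c=env.camera("wrist"); save("w3",c); o=env.observe(); print(o["ee_pos"],o["ee_rot"])
P=wcloud(c); np.save("w3.npy",P)
H,S,V=cv2.split(cv2.cvtColor(c["color"],cv2.COLOR_RGB2HSV))
y=(H>15)&(H<35)&(S>100); y[:,:180]=0;y[:,340:]=0
print("yel z",np.percentile(P[y][:,2],[5,50,95]))
fit(P,y,"yel",.12,.3)
m=(S<60)&(V>90)
fit(P,m&(abs(P[...,1])<.1),"white rim",.036,.046)
fit(P,m&(abs(P[...,1])<.1),"white all",.0165,.046)
c=env.camera("side"); save("s3",c)
```

```text
[0.55255618 0.0256847  0.15720622] [[ 9.85194214e-01  1.71441386e-01 -4.60405472e-04]
 [ 1.71441466e-01 -9.85194298e-01  1.40353112e-04]
 [-4.29526514e-04 -2.17207663e-04 -9.99999884e-01]]
yel z [0.1641158  0.16518643 0.25370179]
yel 19964 [0.5741 0.0284 0.1715] rect [557.6  25.2] [141.1  69.6] 10.2 pca 9.5
white rim 446 [ 0.5848 -0.0258  0.04  ] rect [583.6 -26.2] [103.1   3.7] 9.7 pca 9.4
white all 1102 [ 0.5837 -0.0249  0.0302] rect [580.5 -25.3] [111.5   8. ] 8.2 pca 9.3
```

View pics/w3.png

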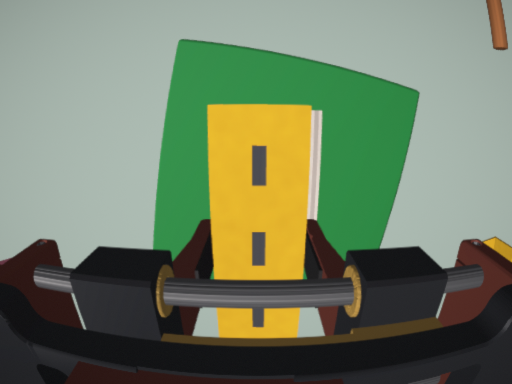

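View pics/s3.png

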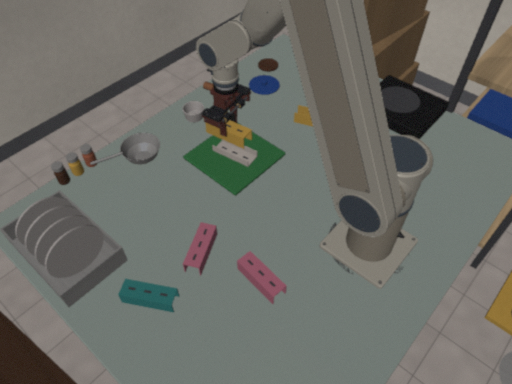

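The wrist view shows the yellow over the board with white's far wall visible at (316,165) px. Offset, length and yaw all agree with the target to a few mm, so I can lower it.

Emit:
drive_tool([
  [0,0,0,0,0,-0.25,255],
  [0,0,0,0,0,-0.25,255],
  [0,0,0,0,0,-0.13,255],
  [0,0,0,0,0,-0.1,255],
  [0,0,0,0,0,-0.03,255],
  [0,0,0,0,0,0,255],
  [0,0,0,0,0,0,255],
])

```text
t: 6.15
ee_pos: [0.5534, 0.0249, 0.0669]
ee_rot: [[0.985, 0.171, 0.001], [0.171, -0.985, 0.0], [0.001, 0.0, -1.0]]
contact_force: [0.3, 0.3, -1.8]
grip_width: 0.0497
grasp_force: 30.0
```

Emit:
drive_tool([
  [0,0,0,0,0,-0.04,255],
  [0,0,0,0,0,-0.02,255],
  [0,0,0,0,0,-0.02,255],
  [0,0,0,0,0,0,255],
  [0,0,0,0,0,0,255],
])

```text
t: 6.65
ee_pos: [0.5527, 0.0247, 0.0566]
ee_rot: [[0.985, 0.17, -0.0], [0.17, -0.985, 0.0], [-0.0, -0.0, -1.0]]
contact_force: [-0.2, -0.4, -2.7]
grip_width: 0.0498
grasp_force: 30.0
```

Emit:
drive_tool([
  [0,0,0,0,0,-0.01,255],
  [0,0,0,0,0,0,255],
  [0,0,0,0,0,0,255],
])

```text
t: 6.95
ee_pos: [0.5529, 0.0247, 0.0555]
ee_rot: [[0.985, 0.17, 0.0], [0.17, -0.985, 0.0], [0.0, 0.0, -1.0]]
contact_force: [0.5, 0.9, -1.2]
grip_width: 0.0496
grasp_force: 30.0
```

Run:
```python
from h import *
c=env.camera("side"); i=cv2.cvtColor(c["color"],cv2.COLOR_RGB2BGR)[90:200,170:300]
cv2.imwrite("pics/s4.png",cv2.resize(i,None,fx=5,fy=5,interpolation=cv2.INTER_CUBIC))
```

```text
(no output)
```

View pics/s4.png

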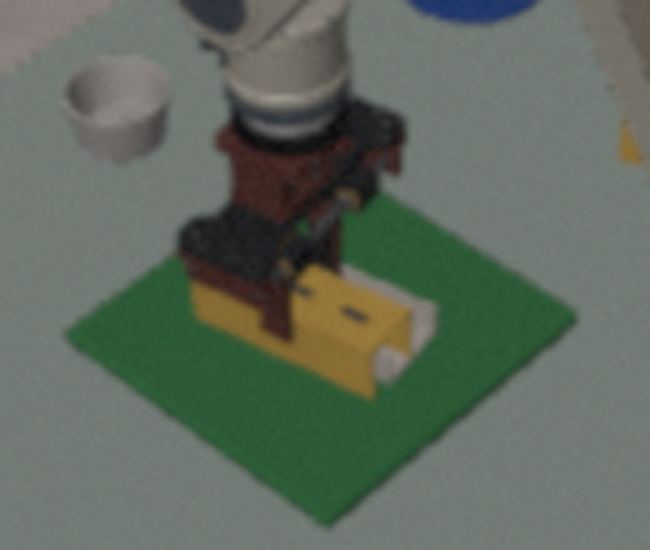

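The crop shows yellow straddling white's near wall, with its outer leg at (375,395) px just clear of the board. I'll seat it gently and then release.

Emit:
drive_tool([
  [0,0,0,0,0,-0.008,255],
  [0,0,0,0,0,0,255],
  [0,0,0,0,0,0,255],
])

```text
t: 7.3
ee_pos: [0.5529, 0.0247, 0.0554]
ee_rot: [[0.985, 0.171, 0.0], [0.171, -0.985, -0.0], [0.0, 0.0, -1.0]]
contact_force: [-4.0, 0.8, 9.5]
grip_width: 0.0499
grasp_force: 30.0
```

Seated: 9.5 N upward. Release and lift straight up.

Emit:
drive_tool([
  [0,0,0,0,0,0.005,120],
  [0,0,0,0,0,0,60],
  [0,0,0,0,0,0,0],
  [0,0,0,0,0,0,0],
  [0,0,0,0,0,0,0],
  [0,0,0,0,0,0,0],
  [0,0,0,0,0,0,0],
])

```text
t: 8.0
ee_pos: [0.5527, 0.0247, 0.055]
ee_rot: [[0.985, 0.17, -0.0], [0.17, -0.985, -0.0], [-0.0, -0.0, -1.0]]
contact_force: [-0.1, 0.4, -0.4]
grip_width: 0.0877
grasp_force: 0.0
```

Emit:
drive_tool([
  [0,0,0,0,0,0.1,0],
  [0,0,0,0,0,0.3,0],
  [0,0,0,0,0,0.4,0],
  [0,0,0,0,0,0.4,0],
  [0,0,0,0,0,0,0],
  [0,0,0,0,0,0,0],
  [0,0,0,0,0,0,0],
])

```text
t: 8.7
ee_pos: [0.5519, 0.0247, 0.1985]
ee_rot: [[0.985, 0.17, -0.001], [0.17, -0.985, -0.0], [-0.001, -0.0, -1.0]]
contact_force: [0.2, -0.2, 0.1]
grip_width: 0.0878
grasp_force: 0.0
```

Run:
```python
from h import *
c=env.camera("wrist"); save("w5",c); P=wcloud(c)
H,S,V=cv2.split(cv2.cvtColor(c["color"],cv2.COLOR_RGB2HSV))
y=(H>15)&(H<35)&(S>100); y&=abs(P[...,1])<.15
fit(P,y,"yel",.05,.08)
fit(P,(S<60)&(V>90)&(abs(P[...,1])<.1),"white rim",.036,.046)
q=P[y&(P[...,2]>.05)&(P[...,2]<.08)]; A=np.c_[q[:,:2],np.ones(len(q))]; print(np.linalg.lstsq(A,q[:,2],rcond=None)[0], q[:,2].mean())
```

```text
yel 6796 [0.5568 0.0272 0.062 ] rect [552.1  26.6] [149.9  50.3] 9.5 pca 9.6
white rim 463 [ 0.5642 -0.0291  0.04  ] rect [561.5 -29.8] [148.2   3.9] 9.5 pca 9.4
[ 0.01032674 -0.06300014  0.05792493] 0.06196305777206021
```

View pics/w5.png

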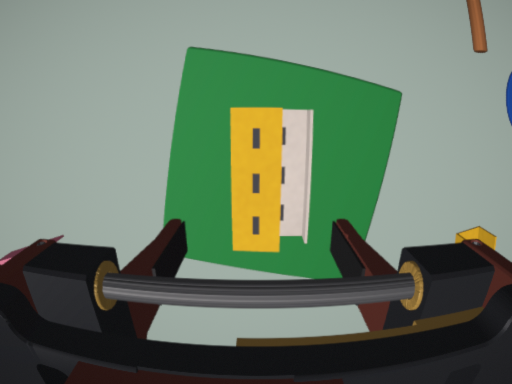

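The yellow web at (256,180) px sits parallel with the white channel, whose far wall is at (308,175). The ends line up, the offset is about 28.7 mm and the tilt about 3.6°.

```bash
python3 -c "
from workcell import env
print(env.finish_job())"
```

```text
the job is handed in; nothing more can be done
None
```

The yellow channel now straddles the white channel's left (+y) wall, parallel with ends lined up (centre lines about 28.7 mm apart, tilt about 3.6°); it was released without a drop and the job is handed in, but no verdict came back.

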